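# Load sample carriers into the scanner infeed

## Robot

A 7-joint arm with a two-finger parallel gripper is mounted at the origin on the work surface. World frame = base frame: x ahead of the robot, y to its left, z up, the work surface at z = 0. Lengths are in m, angles in rad, forces in N, time in s.
With the tool pointing down it reaches from about 0.4 to 0.85 m from the base axis. Payload 10.4 kg.
Tool frame: the origin (TCP) lies at the very end of the fingers, on their centre line; the grasp point (between the pads) lies 19 mm behind it; z points along the fingers, y is the line along which they close (so a half turn about z gives the same grasp; the last joint's range is limited). The gripper opens to 87 mm and grips with 3 to 60 N. Pads are 19 mm wide; open, the fingers measure 117 mm over their backs; the gripper's body (75 mm by 190 mm) begins 51 mm behind the grasp point.
Start: joints at [-1.332, 0.332, -0.065, 1.46, 0.022, 1.35, -0.088], TCP at [0.162, 0.604, 0.223] pointing down, gripper open.
Joint ranges: [-2.6, 2.6], [-0.5, 2.12], [-1.47, 1.34], [0.16, 2.42], [-1.27, 4.41], [0.06, 2.06], [-2.6, 2.6]. Speed limits (rad/s): [2.22, 2.22, 2.79, 2.79, 3.14, 3.14, 3.14].

## Interface

Orientations are given as a unit quaternion [x, y, z, w].
In Python, from bench import read_state, cams, workorder gives the robot as it stands.
- The arm moves only by the shell command python3 -m crank 'ROWS' [FORCE]. ROWS is text: rows parted by semicolons, each of 5 numbers parted by spaces: the shift along the tool's x, y, z scaled (see below), then the turn about the tool's z scaled (see below), then the opening, from -1 (shut) to 1 (fully open). In form: dx dy dz yaw jaw; .... A call has 1 to 10 rows; each row shifts and turns the commanded pose from where the row before left it, along the tool's axes as they then stand; what a row does not reach is not made up. The controller multiplies each number of a shift by 200 mm and each number of a turn by 90 degrees. A row lasts 1/10 s, in which the tool goes at most 50 mm and 8.59 degrees, less where a joint would pass 70% of its speed; a pose out of reach is approached as far as the arm can. A call with a number of a shift or a turn outside -1 to 1 is refused whole. A call with a gripper value outside its range is refused whole. The fingers move at their own pace and stop on an object; FORCE is the grip in N (left out, the last holds). Time passes only in rows, so rows that do not move let the fingers close. It gives the time, the measured TCP pose, the force, the opening and the grip force at its end, in the units of the state.
- read_state(): the state, without advancing time (a new reading comes with each control period).
- cams.camera(name): name is "side" or "top"; returns a dict with "img" (420x560x3 uint8, blue, green, red), "K" (3x3 intrinsics, pixels), "dist" ([k1, k2, p1, p2, k3] as OpenCV has them; the pictures are not rectified), "xyz" and "attitude" of the camera in the world. Camera axes: x right, y down, z forward; pixel columns grow to the right and rows downward; lengths in m; the calibration is good to about 2 mm. A picture is of the moment at which its call begins. There is no depth.
- workorder.close_job(): hands the job in; it is judged then, once.
The state is a dict: "time": time; "joint_positions": joint angles; "joint_vel": joint speeds; "joint_torque": joint torques, N m; "ee_pos": TCP position; "eef_rot": TCP orientation; "ft_force": force on the tool from outside, world axes, zero at the start; "torque": the same for the moment, N m; "width": finger opening in m; "grip_force": force on a finger pad.
Only numpy, scipy, OpenCV 4.12 (cv2) and the standard library are available. Lean on these libraries where they do the work, as an engineer would, in place of code of your own. Each camera call takes 0.05 s, during which the arm holds its last target. There are 200 camera calls.

## Task

Slide the scanner tray's locking comb open by its black tab, then slide every 40 mm wide sample carrier lying on the bench fully home into a lane of its own; the 32 mm and 48 mm look-alikes stay on the bench. When all are in, slide the comb fully shut again so its pins close the lanes, then press the start button once it is locked. Do not disturb the tin and the jar.

Things in the scene. Friction and masses are not known exactly. Their poses are not given: they have to be found in the camera images.
- infeed: Scanner with infeed tray, fixed to the bench. Origin on the bench under the tray's middle; x along the lanes away from the robot, z up. Tray 202 mm wide (y -101 to 101). Four lanes along x, centred at y = -73.5, -24.5, 24.5, 73.5 mm; open mouths face the robot at x = -60 mm, end stop at x = 42 mm. Right of it a 50 mm wide, 30 mm high wing; behind it (x over 61 mm) a 70 mm high white housing.
- lane_home (a point): Where the centre of a fully home carrier lies in the rightmost lane: tray x = -8, y = -73.5, z = 34 mm (rear end 2 mm inside the mouth). The other lanes lie 49 mm apart towards +y. Lane: floor 30 mm above the bench, 43 mm wide between 6 mm walls with round noses; lips hang 5 mm in over each edge, underside 41 mm, top 47 mm above the bench. In the first 8 mm sill and lips flare to 24 and 46 mm.
- comb (a joint): Steel locking comb, a bar across the tray's front that slides along tray y. 0 m = locked: an upright pin (5 mm thick, top 36 mm above the bench, at tray x = -65.5 mm) in the middle of each mouth. 0.0245 m (stop) = unlocked: each pin before the wall on its lane's +y side. Stays where left (2 N friction). A carrier that is not home blocks it.
- comb_tab (a point): Middle of the top face of the comb's black upright grip tab, 24 mm (tray x) x 12 mm (tray y), top 72 mm above the bench, at tray x = -65.5 mm, y = 132 mm when locked; moves with the comb towards +y to unlock. Free on both sides: 25 mm to the tray.
- start (a joint): Start button travel: 0 m up, 0.006 m fully pressed (5 N, springs back). Counts as pressed beyond 0.004 m.
- start_top (a point): Middle of the top face of the white round start button (30 mm across), on the wing at tray x = 0, y = -128 mm; pressed straight down.
- carrier1: Silvery aluminium plate with three dark round samples flush in each face, 100 mm long (its x) x 40 mm wide (its y) x 8 mm thick (z), about 80 g; origin at the centre of the plate. One of the 40 mm carriers to load; may be absent. Either face up and either end first is right. Lies flat on the bench at the start, its x axis roughly along the world's x.
- carrier2: Silvery aluminium plate with three dark round samples flush in each face, 100 mm long (its x) x 40 mm wide (its y) x 8 mm thick (z), about 80 g; origin at the centre of the plate. One of the 40 mm carriers to load; may be absent. Either face up and either end first is right. Lies flat on the bench at the start, its x axis roughly along the world's x.
- carrier3: Silvery aluminium plate with three dark round samples flush in each face, 100 mm long (its x) x 40 mm wide (its y) x 8 mm thick (z), about 80 g; origin at the centre of the plate. One of the 40 mm carriers to load; may be absent. Either face up and either end first is right. Lies flat on the bench at the start, its x axis roughly along the world's x.
- carrier4: Silvery aluminium plate with three dark round samples flush in each face, 100 mm long (its x) x 40 mm wide (its y) x 8 mm thick (z), about 80 g; origin at the centre of the plate. One of the 40 mm carriers to load; may be absent. Either face up and either end first is right. Lies flat on the bench at the start, its x axis roughly along the world's x.
- narrow1: Silvery aluminium plate with three dark round samples flush in each face, 100 mm long (its x) x 32 mm wide (its y) x 8 mm thick (z), about 64 g; origin at the centre of the plate. Too narrow: stays on the bench.
- narrow2: Silvery aluminium plate with three dark round samples flush in each face, 100 mm long (its x) x 32 mm wide (its y) x 8 mm thick (z), about 64 g; origin at the centre of the plate. Too narrow: stays on the bench.
- wide1: Silvery aluminium plate with three dark round samples flush in each face, 100 mm long (its x) x 48 mm wide (its y) x 8 mm thick (z), about 96 g; origin at the centre of the plate. Too wide for the lanes: stays on the bench.
- lens_tin: Bystander among the carriers: round steel tin 48 mm across, 28 mm high; origin under its centre.
- jar: Bystander: small white jar 44 mm across, 70 mm high, beyond the carriers; origin under its centre.
Things that resemble listed ones, but are neither listed nor needed, are in the scene too. What is shaped like the carrier2 but blue is not meant. Leave any blue or red look-alike of the carrier1 alone.

How it is judged:
On the way, in this order (a step that is already met when the one before it is completed fails the run):
1. the comb is slid open (value of joint comb above 0.021 m), for 0.2 s.
2. every 40 mm carrier is fully home in a lane (x of carrier1 in the frame of infeed between -0.014 and -0.002 m and y of carrier1 in the frame of infeed between -0.09 and 0.09 m and z of carrier1 in the frame of infeed between 0.03 and 0.038 m and angle between the x axis of each of carrier1, carrier2, carrier3, carrier4 and the x axis of infeed, either way round below 0.1 rad and angle between carrier1's own x axis and vertical between 1.49 and 1.65 rad and x of carrier2 in the frame of infeed between -0.014 and -0.002 m and y of carrier2 in the frame of infeed between -0.09 and 0.09 m and z of carrier2 in the frame of infeed between 0.03 and 0.038 m and angle between carrier2's own x axis and vertical between 1.49 and 1.65 rad and x of carrier3 in the frame of infeed between -0.014 and -0.002 m and y of carrier3 in the frame of infeed between -0.09 and 0.09 m and z of carrier3 in the frame of infeed between 0.03 and 0.038 m and angle between carrier3's own x axis and vertical between 1.49 and 1.65 rad and x of carrier4 in the frame of infeed between -0.014 and -0.002 m and y of carrier4 in the frame of infeed between -0.09 and 0.09 m and z of carrier4 in the frame of infeed between 0.03 and 0.038 m and angle between carrier4's own x axis and vertical between 1.49 and 1.65 rad), for 0.2 s.
3. the comb is slid shut with the carriers home (all of step 2 and value of joint comb below 0.004 m), for 0.2 s.
4. the start button is pressed with the comb shut (value of joint start above 0.004 m and value of joint comb below 0.004 m), for 0.05 s.
At the end, for the whole second after the job is handed in: Every 40 mm carrier present lies flat in a lane, within 6 mm of fully home and at rest; the comb is shut to within 4 mm; the narrow and wide carriers are on the bench (all of step 3 and height (world z) of each of narrow1, narrow2, wide1 below 0.02 m and linear speed of each of carrier1, carrier2, carrier3, carrier4 below 0.02 m/s); the robot touches nothing.
It fails at once if the lens tin is pushed more than 40 mm or knocked over (distance of lens_tin from where it was at the start of the episode above 0.04 m or angle between lens_tin's own z axis and vertical above 0.7 rad).
It fails at once if the jar is pushed more than 40 mm or knocked over (distance of jar from where it was at the start of the episode above 0.04 m or angle between jar's own z axis and vertical above 0.7 rad).
Of carrier1, carrier2, carrier3, carrier4 only 3 to 4 are there at a start; the rules pass over those that are not, and their reading is None.
At some moment in a run one of carrier1, carrier2, carrier3, carrier4 may be knocked a few centimetres aside while the robot is not near it.
Once in a run the grip may slacken for a moment while it holds something.
It also fails if it takes over 200 s, if anything falls off the work surface, if the arm or the gripper's body presses on something with over 40 N, if the wrist force passes 120 N, or if a joint passes its speed limit or range.

## Working session

There is one attempt and no reset: what is moved stays moved. The work goes in short steps, Python scripts to look and compute and a shell command to move; the robot and the scene stay as the last step left them, time stands still between calls to the robot, and variables do not carry over. Pictures are saved under pics/ and viewed, at most 14 in all, crops included, and the job is handed in when it is done.

```bash
ls; mkdir -p pics
python3 - <<'E'
from bench import read_state,cams
import cv2
s=read_state();print({k:s[k] for k in('time','ee_pos','eef_rot','width','joint_positions')})
for n in('top','side'):
    c=cams.camera(n);cv2.imwrite(f'pics/{n}0.png',c['img']);print(n,c['K'],c['dist'],c['xyz'],c['attitude'])
E
```

```text
pics
{'time': 0.0, 'ee_pos': array([0.16169343, 0.60332774, 0.22174748]), 'eef_rot': array([ 1.30526903e-01,  9.91444518e-01, -7.02579500e-04, -4.96332988e-05]), 'width': 0.0872071824749684, 'joint_positions': array([-1.33158175,  0.33287764, -0.06468142,  1.46094719,  0.02161491,
        1.3498723 , -0.08849313])}
top [[454.35513348   0.         276.74249828]
 [  0.         454.35513348 209.94997376]
 [  0.           0.           1.        ]] [-0.11771204  0.          0.          0.          0.        ] [ 0.33737029 -0.10694239  1.44074076] [ 0.71369949 -0.69626234  0.05723115 -0.05075821]
side [[458.17628623   0.         285.83501838]
 [  0.         458.17628623 207.48385886]
 [  0.           0.           1.        ]] [0.03643665 0.         0.         0.         0.        ] [ 0.18327626 -0.91472141  1.03605699] [ 0.91109836 -0.19181863  0.07311294 -0.35743515]
```

View pics/top0.png

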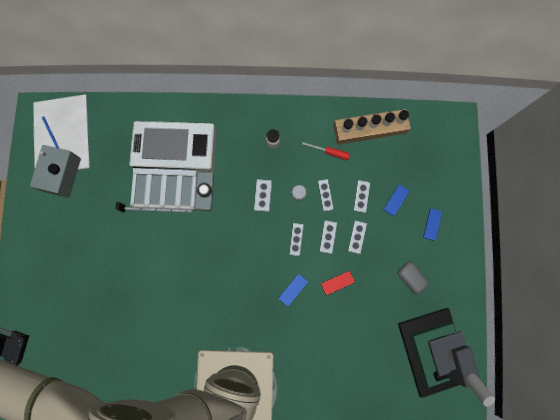

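View pics/side0.png

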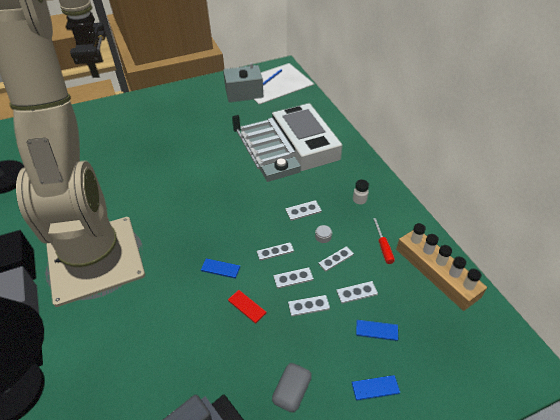

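Top view: six silvery plates at (263,195), (325,194), (362,196), (296,239), (328,237), (358,237); tin (299,192), jar (273,138); tray (165,189), comb tab (120,207), button (204,189). Blue plates (397,200), (433,224), (293,290) and the red one (338,283) are decoys. I'll rectify metrically and measure widths.

```bash
cat > h.py <<'E'
import numpy as np,cv2
from scipy.spatial.transform import Rotation as R
from bench import read_state,cams
def px2w(c,uv,z):
    p=cv2.undistortPoints(np.float64(uv).reshape(-1,1,2),c['K'],np.array(c['dist'])).reshape(-1,2)
    d=R.from_quat(c['attitude']).apply(np.c_[p,np.ones(len(p))]);o=np.array(c['xyz'])
    return o+d*((z-o[2])/d[:,2])[:,None]
def w2px(c,P):
    r=R.from_quat(c['attitude']).inv();return cv2.projectPoints(np.float64(P).reshape(-1,1,3),r.as_rotvec(),-r.apply(c['xyz']),c['K'],np.array(c['dist']))[0].reshape(-1,2)
def ortho(c,x0,x1,y0,y1,z,s=2000):
    # up=+x, left=+y ; s px per m
    H,W=int((x1-x0)*s),int((y1-y0)*s);v,u=np.mgrid[0:H,0:W]
    X=x1-v/s;Y=y1-u/s
    m=w2px(c,np.c_[X.ravel(),Y.ravel(),np.full(X.size,z)]).reshape(H,W,2).astype('f4')
    return cv2.remap(c['img'],m[...,0],m[...,1],cv2.INTER_CUBIC)
def plates(c,x0=.3,x1=.8,y0=-.5,y1=.2,z=.008,s=2000):
    o=ortho(c,x0,x1,y0,y1,z,s).astype(int);m=((o.min(2)>110)).astype('u1')
    out=[]
    for k in cv2.findContours(m,cv2.RETR_EXTERNAL,cv2.CHAIN_APPROX_NONE)[0]:
        if cv2.contourArea(k)<2e-3*s*s*.7: continue
        (u,v),(w,h),a=cv2.minAreaRect(k);b=cv2.boxPoints(((u,v),(w,h),a));
        e=[b[1]-b[0],b[2]-b[1]];e=max(e,key=np.linalg.norm);d=np.array([-e[1],-e[0]]);d=d*np.sign(d[0])
        out.append((round(x1-v/s,4),round(y1-u/s,4),round(max(w,h)/s*1e3,1),round(min(w,h)/s*1e3,1),round(cv2.contourArea(k)/s/s*1e6),round(np.degrees(np.arctan2(d[1],d[0])),1)))
    return out
E
python3 - <<'E'
from h import *
c=cams.camera('top')
for p in plates(c):print(p)
for p in plates(cams.camera('side')):print('s',p)
cv2.imwrite('pics/o1.png',ortho(c,.5,.76,-.36,.08,.008,1800))
print(px2w(c,[[120,207]],.072),px2w(c,[[204,188]],.035))
cv2.imwrite('pics/o2.png',ortho(c,.57,.78,.16,.48,.047,2450))
E
```

```text
(0.4672, -0.1806, 102.7, 34.3, 3278, np.float32(-5.9))
(0.4773, -0.282, 102.3, 41.8, 4045, np.float32(-8.5))
(0.4789, -0.3752, 102.1, 41.7, 4037, np.float32(-12.5))
(0.5795, 0.1203, 49.0, 45.0, 1729, np.float32(87.3))
(0.6195, -0.1857, 46.0, 45.5, 1635, np.float32(0.0))
(0.6063, -0.0705, 102.7, 49.9, 4888, np.float32(-3.4))
(0.6113, -0.3899, 102.9, 41.8, 4067, np.float32(-8.5))
(0.6119, -0.2724, 103.2, 34.4, 3281, np.float32(11.2))
(0.6535, 0.1192, 49.1, 44.5, 1557, np.float32(-89.3))
(0.6153, 0.1725, 138.5, 55.0, 7152, np.float32(0.0))
(0.7445, 0.1486, 112.9, 102.1, 6918, np.float32(-1.0))
s (0.4679, -0.1805, 102.5, 36.6, 3357, np.float32(-6.1))
s (0.4778, -0.2819, 102.7, 44.0, 4166, np.float32(-8.7))
s (0.4792, -0.3745, 102.3, 43.6, 4186, np.float32(-11.9))
s (0.623, -0.1728, 51.1, 48.7, 1912, np.float32(84.6))
s (0.6069, -0.0704, 102.9, 53.1, 5036, np.float32(-3.4))
s (0.612, -0.2723, 103.7, 36.1, 3387, np.float32(10.5))
s (0.6116, -0.3897, 103.1, 43.9, 4215, np.float32(-8.5))
s (0.658, 0.141, 55.9, 55.0, 1877, np.float32(-88.7))
s (0.6233, 0.1568, 148.5, 86.5, 4573, np.float32(0.0))
s (0.739, 0.1458, 122.0, 108.5, 7131, np.float32(0.0))
[[0.5452354  0.36649362 0.072     ]] [[0.61836039 0.11415504 0.035     ]]
```

View pics/o1.png

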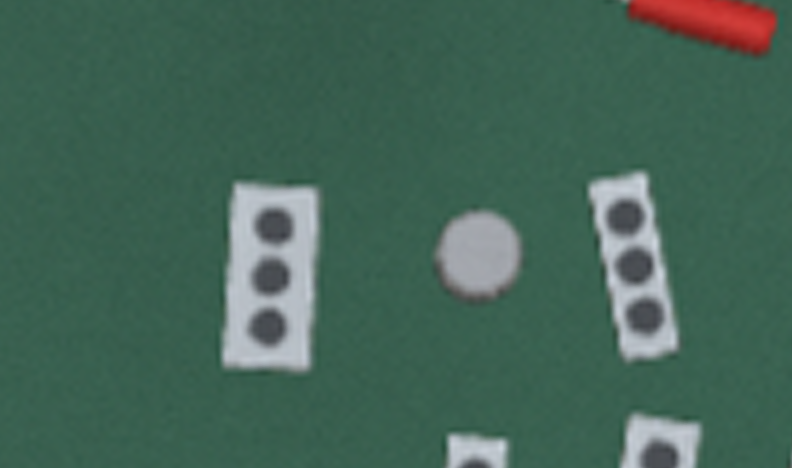

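View pics/o2.png

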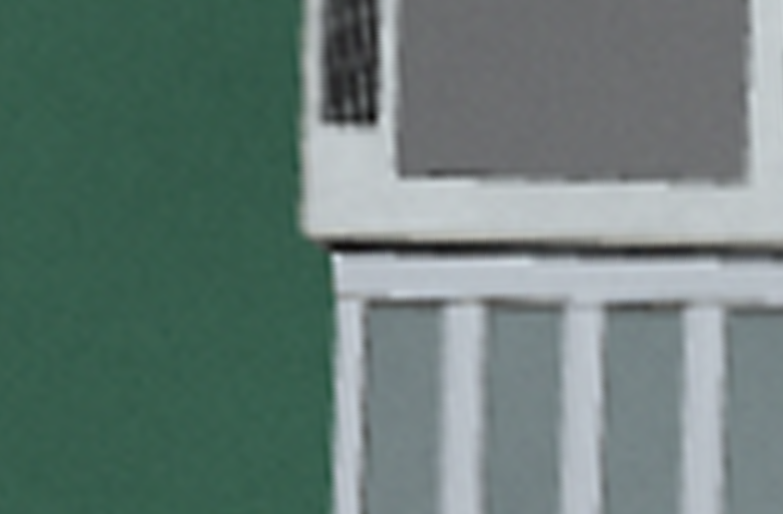

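The three 40 mm carriers are A (0.477,-0.282), B (0.479,-0.375) and C (0.611,-0.390); widths measured 42 mm, against 34 for the narrow plates and 50 for the wide one. The first crop shows the wide plate at left and the narrow one at right, with the tin between them. The second crop was cut too high, so I'm redoing the tray.

Run:
```python
from h import *
c=cams.camera('top')
a=ortho(c,.515,.715,.08,.40,.047,2500)
cv2.imwrite('pics/o3.png',a)
```

```text
(no output)
```

View pics/o3.png

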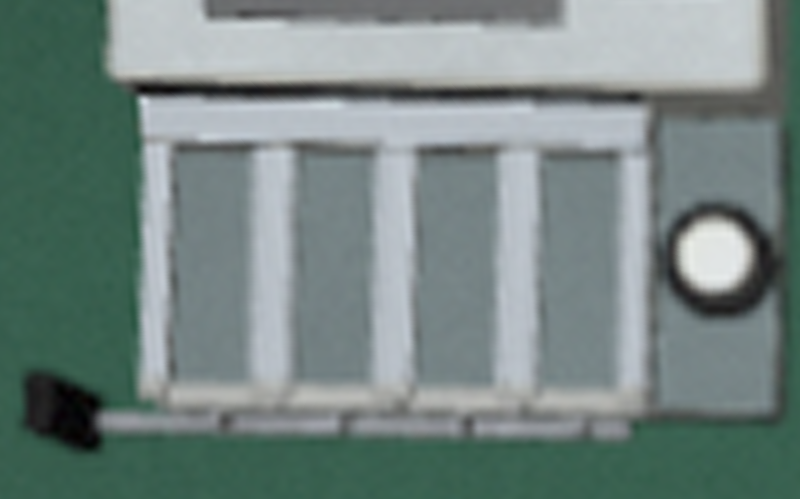

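The crop shows lane edges at u = 168…618 (450 px = 180 mm, so the scale agrees), the stop front at v≈147, the mouths at v≈402 and the tab at (45,400). That puts the tray origin at about (0.614, 0.2425) with yaw about -1°. Next I'm refining the fit with the side camera and planning the first move.

```bash
cat >> h.py <<'E'
T0=np.array([.614,.2425]);TH=-1.0
def tray(x,y,z,t0=None,th=None):
    t=np.radians(TH if th is None else th);t0=T0 if t0 is None else t0
    return np.r_[t0+[x*np.cos(t)-y*np.sin(t),x*np.sin(t)+y*np.cos(t)],z]
def plan(P,deg=None):
    "deg: world direction of tool y (mod 180). prints turn units then tool-frame shift units after the turn"
    s=read_state();r=R.from_quat(s['eef_rot']);y=r.as_matrix()[:,1];a=np.degrees(np.arctan2(y[1],y[0]))
    turn=0 if deg is None else (deg-a+90)%180-90
    r2=R.from_rotvec([0,0,np.radians(turn)])*r
    d=r2.inv().apply(np.array(P)-s['ee_pos'])/.2
    print('t',round(s['time'],2),'pos',s['ee_pos'].round(4),'ang',a.round(2),'tilt',np.degrees(np.arccos(-r.as_matrix()[2,2])).round(2),'| turn',round(-turn/90,3),'shift',d.round(3),'n',(np.linalg.norm(d)/.25).round(1),'j7',s['joint_positions'][6].round(2))
E
python3 - <<'E'
from h import *
c=cams.camera('side');i=cv2.resize(c['img'][80:200,215:355],None,fx=5,fy=5,interpolation=cv2.INTER_CUBIC)
def dot(P,col):
    u=(w2px(c,P)[0]-[215,80]+.5)*5;cv2.circle(i,tuple(int(k) for k in u),3,col,-1)
dot(tray(-.0655,.132,.072),(0,0,255))
for y in(-.090,-.057,-.041,-.008,.008,.041,.057,.090):
    for x in(.042,-.05):dot(tray(x,y,.047),(0,255,255))
dot(tray(0,-.128,.042),(0,0,255));dot(tray(-.0655,-.0735,.036),(255,0,255));dot(tray(-.0655,.0245,.036),(255,0,255))
cv2.imwrite('pics/s1.png',i)
plan(tray(-.0655,.132,.15),89)
E
```

```text
t 0.3 pos [0.1617 0.6036 0.2223] ang 75.0 tilt 0.02 | turn -0.156 shift [-1.965 -1.106  0.362] n 9.1 j7 -0.09
```

View pics/s1.png

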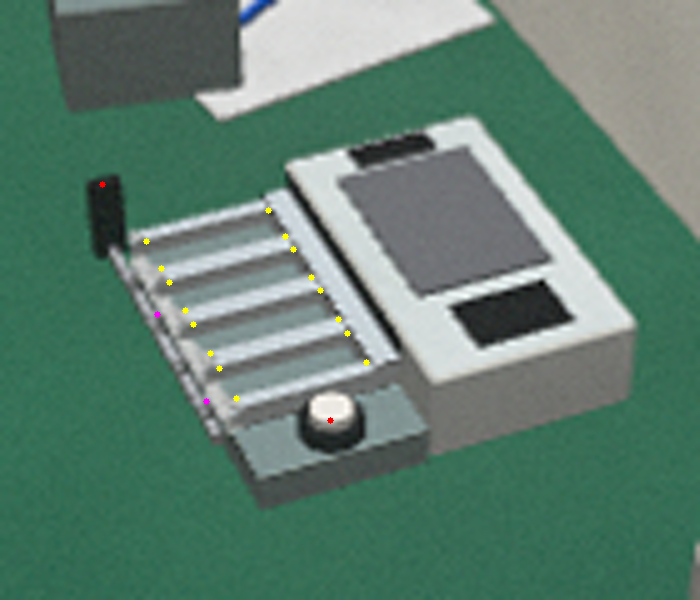

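The side overlay fits: the tab dot sits on the tab top at (102,184), the lane-edge dots lie on the lip edges, and the button top is at about (330,405), a bit above the 42 mm I assumed. Moving over the tab.

```bash
python3 -m crank '0 0 0 -0.078 -0.45; 0 0 0 -0.078 -0.45; -0.19 -0.11 0.03 0 -0.45; -0.2 -0.11 0.03 0 -0.45; -0.2 -0.11 0.03 0 -0.45; -0.2 -0.11 0.03 0 -0.45; -0.2 -0.11 0.03 0 -0.45; -0.2 -0.11 0.03 0 -0.45; -0.2 -0.11 0.03 0 -0.45; -0.2 -0.11 0.03 0 -0.45' 20; python3 -m crank '-0.19 -0.11 0.03 0 -0.45;-0.18 -0.11 0.03 0 -0.45; 0 0 0 0 -0.45'; python3 -c "
from h import *
print(read_state()['width'])
plan(tray(-.0655,.132,.15),89);plan(tray(-.0655,.132,.046),89)"
```

```text
time: 1.3
ee_pos: [0.4782, 0.4213, 0.1744]
eef_rot: [0.008, 1.0, 0.0, 0.0]
ft_force: [-0.4, 1.1, 0.1]
width: 0.0248
grip_force: 0.0
time: 1.6
ee_pos: [0.5553, 0.3705, 0.1612]
eef_rot: [0.013, 1.0, -0.002, 0.001]
ft_force: [0.5, 0.0, -0.8]
width: 0.0239
grip_force: 0.0
0.023894627373364934
t 1.6 pos [0.5553 0.3705 0.1612] ang 88.53 tilt 0.25 | turn -0.005 shift [0.023 0.025 0.056] n 0.3 j7 0.92
t 1.6 pos [0.5553 0.3705 0.1612] ang 88.53 tilt 0.25 | turn -0.005 shift [0.024 0.028 0.576] n 2.3 j7 0.92
```

```bash
python3 -m crank '0.022 0.025 0.05 0 -0.45; 0 0 0.15 0 -0.45; 0 0 0 0 -0.45;0 0 0 0 -0.45'; python3 -c "
from h import *
plan(tray(-.0655,.132,.046),89)"
```

```text
time: 2.0
ee_pos: [0.5441, 0.3834, 0.1223]
eef_rot: [0.007, 1.0, -0.0, -0.001]
ft_force: [0.2, 0.6, 1.3]
width: 0.024
grip_force: 0.0
t 2.0 pos [0.5441 0.3834 0.1223] ang 89.16 tilt 0.09 | turn 0.002 shift [-0.035 -0.038  0.381] n 1.5 j7 0.91
```

```bash
python3 -m crank '-0.035 -0.038 0 0 -0.45; 0 0 0 0 -0.45; 0 0 0 0 -0.45;0 0 0 0 -0.45'; python3 -c "
from h import *
plan(tray(-.0655,.132,.046),89)"
```

```text
time: 2.4
ee_pos: [0.5527, 0.3747, 0.1231]
eef_rot: [0.008, 1.0, 0.0, 0.0]
ft_force: [-0.6, 1.0, 0.5]
width: 0.0238
grip_force: 0.0
t 2.4 pos [0.5527 0.3747 0.1231] ang 89.03 tilt 0.05 | turn 0.0 shift [0.01  0.004 0.386] n 1.5 j7 0.93
```

```bash
python3 -m crank '0.01 0.004 0.13 0 -0.45; 0 0 0.13 0 -0.45; 0 0 0.12 0 -0.45;0 0 0 0 -0.45;0 0 0 0 -0.8;0 0 0 0 -0.8; 0 0 0 0 -1; 0 0 0 0 -1; 0 0 0 0 -1' 20; python3 -c "
from h import *
plan(tray(-.0655,.132+.0245,.046),89)"
```

```text
time: 3.3
ee_pos: [0.5515, 0.3761, 0.0484]
eef_rot: [0.008, 1.0, 0.001, 0.001]
ft_force: [-0.4, 0.9, 7.0]
width: 0.0118
grip_force: 20.0
t 3.3 pos [0.5515 0.3761 0.0484] ang 89.04 tilt 0.16 | turn 0.0 shift [0.003 0.12  0.012] n 0.5 j7 0.93
```

```bash
python3 -m crank '0 0 -0.012 0 -1;0 0.03 0 0 -1; 0 0.03 0 0 -1; 0 0.03 0 0 -1;0 0.03 0 0 -1;0 0.01 0 0 -1; 0 0 0 0 -1; 0 0 0 0 -1' 20; python3 -c "
from h import *
plan(tray(-.0655,.132+.0245,.046),89)"
```

```text
time: 4.1
ee_pos: [0.5518, 0.3998, 0.0486]
eef_rot: [0.009, 1.0, -0.001, 0.0]
ft_force: [4.3, -4.5, -4.0]
width: 0.0118
grip_force: 20.0
t 4.1 pos [0.5518 0.3998 0.0486] ang 88.97 tilt 0.13 | turn -0.0 shift [0.003 0.002 0.013] n 0.1 j7 0.9
```

```bash
python3 -m crank '0 0.01 0 0 -1; 0 0 0 0 -1; 0 0 0 0 -1' ; python3 -m crank '0 -0.01 0 0 -0.45;0 0 0 0 -0.45;0 0 -0.15 0 -0.45; 0 0 -0.25 0 -0.4; 0 0 -0.2 0 0.3;0 0 0 0 0.3;0 0 0 0 0.3'
python3 - <<'E'
from h import *
for p in plates(cams.camera('top')):
    if 38<p[3]<46 and p[2]>95:
        print(p);a=np.radians(p[5]);g=[p[0]-.038*np.cos(a),p[1]-.038*np.sin(a)]
        print(np.round(g,4));plan([*g,.15],90+p[5])
cv2.imwrite('pics/t2.png',cams.camera('top')['img'])
E
```

```text
time: 4.4
ee_pos: [0.5518, 0.3998, 0.0485]
eef_rot: [0.01, 1.0, -0.003, -0.0]
ft_force: [0.8, -11.5, -0.3]
width: 0.0119
grip_force: 20.0
time: 5.1
ee_pos: [0.551, 0.4026, 0.1704]
eef_rot: [0.008, 1.0, 0.001, 0.001]
ft_force: [0.4, -0.4, -1.6]
width: 0.0427
grip_force: 0.0
(0.4773, -0.282, 102.4, 41.8, 4041, np.float32(-8.5))
[ 0.4397 -0.2764]
t 5.15 pos [0.5504 0.402  0.1687] ang 89.09 tilt 0.04 | turn 0.084 shift [ 0.046 -3.437  0.092] n 13.8 j7 0.89
(0.4789, -0.3753, 102.1, 41.7, 4034, np.float32(-12.5))
[ 0.4418 -0.3671]
t 5.15 pos [0.5504 0.402  0.1687] ang 89.09 tilt 0.04 | turn 0.129 shift [-0.302 -3.872  0.091] n 15.5 j7 0.89
(0.6113, -0.3899, 102.9, 41.7, 4065, np.float32(-8.5))
[ 0.5737 -0.3843]
t 5.15 pos [0.5504 0.402  0.1687] ang 89.09 tilt 0.04 | turn 0.084 shift [-0.696 -3.871  0.091] n 15.7 j7 0.89
```

```bash
python3 -m crank '0 0 0 0.084 0.4; 0 -0.2 0 0 0.4;0 -0.24 0 0 0.4;0 -0.24 0 0 0.4;0 -0.24 0 0 0.4;0 -0.24 0 0 0.4;0 -0.24 0 0 0.4;0 -0.24 0 0 0.4;0 -0.24 0 0 0.4;0 -0.24 0 0 0.4'; python3 -m crank '0 -0.24 0 0 0.4;0 -0.24 0 0 0.4;0 -0.24 0 0 0.4;0 -0.24 0 0 0.4;0 -0.2 0.05 0 0.4;0.04 -0.12 0.05 0 0.4;0 0 0 0 0.4;0 0 0 0 0.4;0 0 0 0 0.4'; python3 -c "
from h import *
plan([.4397,-.2764,.05],81.5);plan([.4397,-.2764,.002],81.5)"
```

```text
time: 6.2
ee_pos: [0.4869, -0.0195, 0.1678]
eef_rot: [0.074, 0.997, -0.0, -0.001]
ft_force: [0.9, 0.1, 0.1]
width: 0.0611
grip_force: 0.0
time: 7.1
ee_pos: [0.4429, -0.2686, 0.1486]
eef_rot: [0.073, 0.997, 0.0, -0.0]
ft_force: [0.3, 0.1, 0.4]
width: 0.0609
grip_force: 0.0
t 7.1 pos [ 0.4429 -0.2686  0.1486] ang 81.58 tilt 0.05 | turn 0.001 shift [ 0.009 -0.041  0.493] n 2.0 j7 1.97
t 7.1 pos [ 0.4429 -0.2686  0.1486] ang 81.58 tilt 0.05 | turn 0.001 shift [ 0.009 -0.042  0.733] n 2.9 j7 1.97
```

```bash
python3 -m crank '0.009 -0.042 0.2 0 0.4;0 0 0.2 0 0.4;0 0 0.2 0 0.4;0 0 0.1 0 0.4;0 0 0.031 0 0.4;0 0 0 0 0.4;0 0 0 0 0.4'; python3 -m crank '0 0 0 0 -0.3;0 0 0 0 -0.3;0 0 0 0 -0.3;0 0 0 0 -0.3; 0 0 0 0 -0.3' 40;  python3 -c "
from h import *
plan([.4397,-.2764,.002],81.5)"
```

```text
time: 7.8
ee_pos: [0.4405, -0.2779, 0.0039]
eef_rot: [0.074, 0.997, -0.0, 0.001]
ft_force: [0.9, -0.2, 0.5]
width: 0.0608
grip_force: 0.0
time: 8.3
ee_pos: [0.4396, -0.2779, 0.0031]
eef_rot: [0.074, 0.997, 0.0, 0.0]
ft_force: [-1.1, 1.6, 5.8]
width: 0.0391
grip_force: 39.9
t 8.3 pos [ 0.4396 -0.2779  0.0031] ang 81.48 tilt 0.04 | turn -0.0 shift [0.001 0.008 0.005] n 0.0 j7 2.12
```

```bash
python3 -m crank '0 0 -0.1 0 -0.3;0 0 -0.2 0 -0.3;0 0 0 -0.083 -0.3;0 0 0 0 -0.3;0 0 0 0 -0.3' 50
python3 - <<'E'
from h import *
print(read_state()['width'])
plan(tray(-.165,.0245,.0345),89)
c=cams.camera('top')
for p in plates(c):
    if 30<p[3]<52 and p[2]>95: print(p)
E
```

```text
time: 8.8
ee_pos: [0.4388, -0.2777, 0.0621]
eef_rot: [0.011, 1.0, 0.0, -0.0]
ft_force: [0.5, 0.3, -1.5]
width: 0.0389
grip_force: 49.9
0.03887244735681399
t 8.8 pos [ 0.4388 -0.2777  0.0621] ang 88.76 tilt 0.06 | turn -0.003 shift [-0.005  2.738  0.14 ] n 11.0 j7 2.18
(0.4672, -0.1803, 102.7, 33.9, 2350, np.float32(-6.3))
(0.6062, -0.0706, 102.7, 49.8, 4861, np.float32(-3.2))
(0.6113, -0.3899, 102.9, 41.6, 4049, np.float32(-8.4))
(0.6118, -0.2724, 103.1, 34.3, 3260, np.float32(11.3))
```

```bash
python3 -m crank '0 0.1 0 0 -0.3; 0 0.2 0 0 -0.3;0 0.2 0 0 -0.3;0 0.2 0 0 -0.3;0 0.2 0 0 -0.3;0 0.2 0 0 -0.3;0 0.2 0 0 -0.3;0 0.2 0 0 -0.3;0 0.2 0 0 -0.3;0 0.2 0 0 -0.3'; python3 -m crank '0 0.2 0 0 -0.3;0 0.2 0 0 -0.3;0 0.2 0 0 -0.3;0 0.13 0 0 -0.3;0 0.1 0 0 -0.3;0 0 0 0 -0.3;0 0 0 0 -0.3;0 0 0 0 -0.3'
python3 - <<'E'
from h import *
print(read_state()['width'])
plan(tray(-.165,.0245,.0345),89)
c=cams.camera('top')
cv2.imwrite('pics/o4.png',ortho(c,.42,.68,.1,.40,.043,2300))
s=cams.camera('side');cv2.imwrite('pics/s4.png',cv2.resize(s['img'][80:230,180:340],None,fx=4,fy=4,interpolation=cv2.INTER_CUBIC))
E
```

```text
time: 9.85
ee_pos: [0.4455, 0.1034, 0.062]
eef_rot: [0.01, 1.0, -0.0, -0.001]
ft_force: [0.4, 0.2, -0.6]
width: 0.0403
grip_force: 5.0
time: 10.65
ee_pos: [0.4493, 0.2665, 0.0622]
eef_rot: [0.01, 1.0, -0.001, -0.0]
ft_force: [-1.1, -0.7, -0.9]
width: 0.0384
grip_force: 50.0
0.038373231904830996
t 10.65 pos [0.4493 0.2665 0.0622] ang 88.81 tilt 0.08 | turn -0.002 shift [-0.001  0.017  0.138] n 0.6 j7 0.97
```

View pics/o4.png

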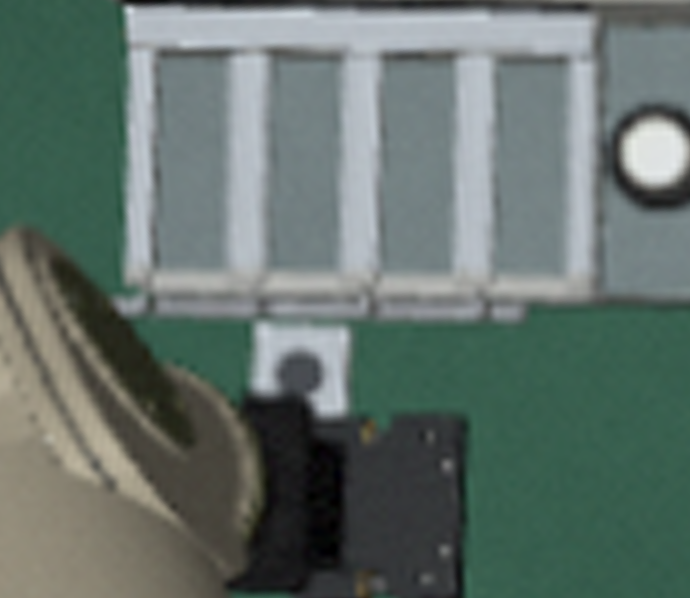

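Top crop: the gripped carrier's front spans u=255–350 at v=325, nearly in line with the second lane (walls at 265–342). The grip slackened briefly in transit, so I'm checking the droop in the side view.

View pics/s4.png

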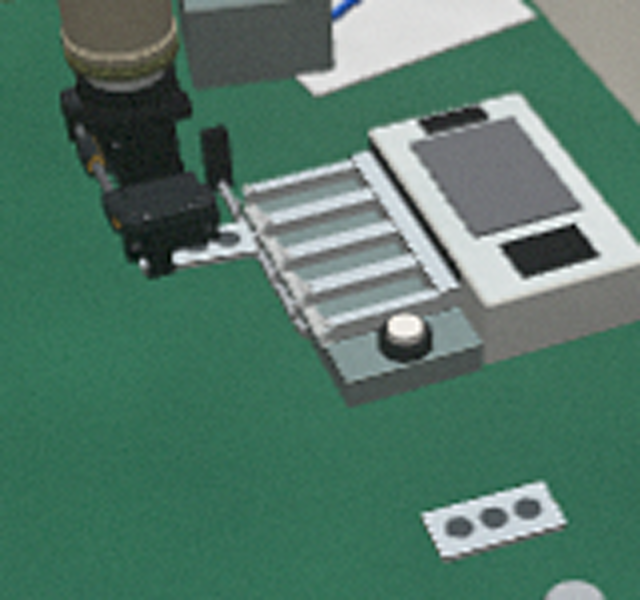

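```bash
cat >> h.py <<'E'
def tri(a,ua,b,ub):
    f=lambda c,u:px2w(c,[u],0)[0]-np.array(c['xyz'])
    A,B=[v/np.linalg.norm(v) for v in(f(a,ua),f(b,ub))];oa,ob=np.array(a['xyz']),np.array(b['xyz'])
    k=np.linalg.lstsq(np.c_[A,-B],ob-oa,rcond=None)[0];p,q=oa+A*k[0],ob+B*k[1];return (p+q)/2,np.linalg.norm(p-q)
E
python3 - <<'E'
from h import *
t=cams.camera('top');s=cams.camera('side')
ut=w2px(t,[.68-325/2300,.4-350/2300,.043])[0]
print(tri(t,ut,s,[180+258/4,80+253/4]),tri(t,ut,s,[180+256/4,80+248/4]))
for z in(.05,.058,.066):print(z,px2w(t,[ut],z))
a=np.radians(-1.2);f=read_state()['ee_pos']+[.087,0,0];print('exp corner',f[:2]+np.array([0,-.02-.0018]),'side px pred',[((w2px(s,[f[0],f[1]-.022,z])[0]-[180,80])*4).round() for z in(.05,.058,.066)])
E
```

```text
(array([0.53688744, 0.24527705, 0.0533084 ]), np.float64(0.000658330400429026)) (array([0.53544262, 0.24353028, 0.06052091]), np.float64(0.0014843106241776785))
0.05 [[0.5376874  0.24604938 0.05      ]]
0.058 [[0.53653511 0.24401885 0.058     ]]
0.066 [[0.53538282 0.24198833 0.066     ]]
exp corner [0.53651431 0.24536068] side px pred [array([258., 256.]), array([258., 249.]), array([257., 241.])]
```

The front corner triangulates to z≈0.055 where 0.063 was expected, so the slackening left about 5° of droop. I'll back off, set the carrier on the bench and regrip it.

```bash
python3 -m crank '0.1 0 0 0 -0.3;0.1 0.015 0.08 0 -0.3;0 0 0.1 0 -0.3;0 0 0.06 0 -0.3;0 0 0.02 0 -0.3;0 0 0 0 0.2;0 0 0 0 0.2;0 0 0 0 0.2;0 0 0.036 0 0.2;0 0 0 0 0.2' 50; python3 -m crank '0 0 0 0 0.2;0 0 0 0 -0.3;0 0 0 0 -0.3;0 0 0 0 -0.3;0 0 0 0 -0.3'
python3 - <<'E'
from h import *
plan(tray(-.165,.0245,.036),89)
E
```

```text
time: 11.85
ee_pos: [0.4091, 0.2714, 0.0029]
eef_rot: [0.009, 1.0, -0.0, -0.0]
ft_force: [-0.2, -0.3, 0.4]
width: 0.0521
grip_force: 0.0
time: 12.35
ee_pos: [0.4094, 0.2718, 0.0036]
eef_rot: [0.009, 1.0, 0.0, 0.0]
ft_force: [-0.0, -0.1, 0.1]
width: 0.0392
grip_force: 50.0
t 12.35 pos [0.4094 0.2718 0.0036] ang 88.96 tilt 0.01 | turn -0.0 shift [-0.2   -0.006 -0.162] n 1.0 j7 0.92
```

```bash
python3 -m crank '0 0 -0.1 0 -0.3;0 -0.006 -0.057 0 -0.3;-0.1 0 0 0 -0.3;-0.1 0 0 0 -0.3;0 0 0 0 -0.3;0 0 0 0 -0.3;0 0 0 0 -0.3'
python3 - <<'E'
from h import *
plan(tray(-.165,.0245,.035),89)
c=cams.camera('top')
o=ortho(c,.48,.60,.19,.31,.040,6000);cv2.imwrite('pics/o5.png',o)
E
```

```text
time: 13.05
ee_pos: [0.4485, 0.2698, 0.0348]
eef_rot: [0.009, 1.0, -0.0, -0.0]
ft_force: [-0.6, -0.2, -1.1]
width: 0.0385
grip_force: 50.0
t 13.05 pos [0.4485 0.2698 0.0348] ang 88.97 tilt 0.04 | turn -0.0 shift [-0.005  0.001 -0.001] n 0.0 j7 0.97
```

View pics/o5.png

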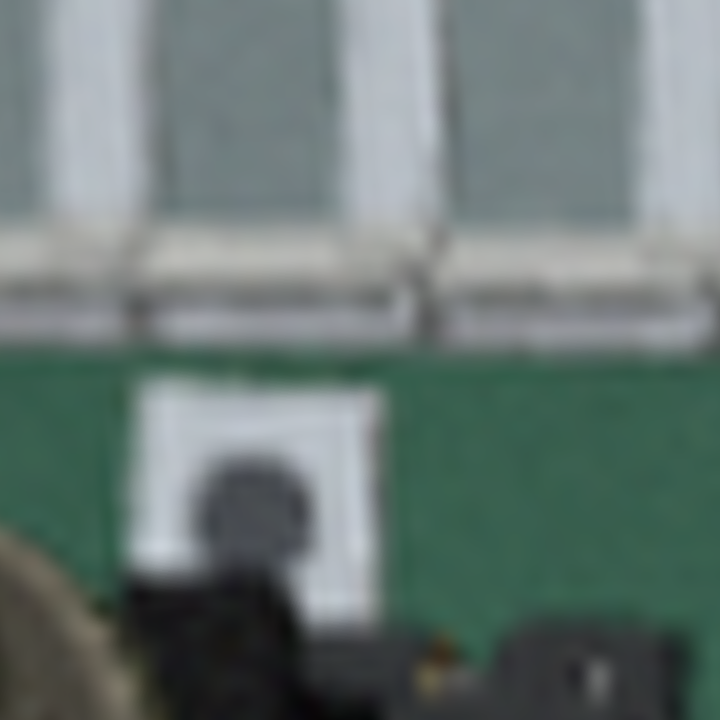

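Crop: the carrier front spans u=135–383 (centre 259) and the lane lips 150–345. After the height correction both centres come out at y≈0.267, so it's aligned. Inserting.

```bash
python3 -m crank '-0.05 0 0 0 -0.3;-0.05 0 0 0 -0.3;-0.05 0 0 0 -0.3;0 0 0 0 -0.3' 50;python3 -m crank '-0.05 0 0 0 -0.3;-0.05 0 0 0 -0.3;-0.05 0 0 0 -0.3;0 0 0 0 -0.3'
python3 - <<'E'
from h import *
plan(tray(-.082,.0245,.035),89)
E
```

```text
time: 13.5
ee_pos: [0.4812, 0.2688, 0.035]
eef_rot: [0.01, 1.0, -0.0, 0.001]
ft_force: [-0.5, 0.5, -1.1]
width: 0.0388
grip_force: 50.0
time: 13.9
ee_pos: [0.511, 0.2682, 0.035]
eef_rot: [0.01, 1.0, -0.0, 0.0]
ft_force: [0.3, -1.0, -0.2]
width: 0.0386
grip_force: 50.0
t 13.9 pos [0.511  0.2682 0.035 ] ang 88.88 tilt 0.05 | turn -0.001 shift [-0.107  0.003 -0.   ] n 0.4 j7 1.05
```

```bash
python3 -m crank '-0.05 0 0 0 -0.3;-0.05 0 0 0 -0.3;0 0 0 0 -0.3;0 0 0 0 0.15;0 0 0 0 0.15;0.1 0 0 0 0.15;0.1 0 0 0 0.15;0 0 0 0 -1;0 0 0 0 -1;0 0 0 0 -1' 50
python3 - <<'E'
from h import *
print(read_state()['width'])
plan(tray(-.068,.0245,.0325),89)
E
```

```text
time: 14.9
ee_pos: [0.4901, 0.269, 0.0352]
eef_rot: [0.009, 1.0, 0.0, 0.0]
ft_force: [0.7, -0.3, -1.0]
width: 0.0333
grip_force: 0.0
0.03334210597881284
t 14.9 pos [0.4901 0.269  0.0352] ang 88.93 tilt 0.05 | turn -0.001 shift [-0.282  0.001  0.014] n 1.1 j7 1.03
```

```bash
python3 -m crank '0 0 0.013 0 -1;0 0 0 0 -1;0 0 0 0 -1;-0.06 0 0 0 -1;-0.06 0 0 0 -1;-0.05 0 0 0 -1;-0.05 0 0 0 -1;-0.03 0 0 0 -1;0 0 0 0 -1' 10; python3 -m crank '-0.02 0 0 0 -1;0 0 0 0 -1;0 0 0 0 -1';  python3 - <<'E'
from h import *
print(read_state()['width'])
plan(tray(-.0675,.0245,.0325),89)
E
```

```text
time: 15.8
ee_pos: [0.5403, 0.2677, 0.0322]
eef_rot: [0.01, 1.0, -0.0, 0.0]
ft_force: [0.4, 0.1, 0.1]
width: 0.0005
grip_force: 0.0
time: 16.1
ee_pos: [0.5432, 0.2681, 0.0324]
eef_rot: [0.009, 1.0, 0.0, 0.0]
ft_force: [-0.5, 0.3, -1.0]
width: 0.0004
grip_force: 0.0
0.0004192941707443187
t 16.1 pos [0.5432 0.2681 0.0324] ang 88.96 tilt 0.01 | turn -0.0 shift [-0.019  0.001 -0.   ] n 0.1 j7 1.09
```

```bash
for i in 1; do python3 -m crank '-0.02 0 0 0 -1;0 0 0 0 -1;0 0 0 0 -1'; done; python3 -m crank '-0.02 0 0 0 -1;0 0 0 0 -1;0 0 0 0 -1'
python3 - <<'E'
from h import *
c=cams.camera('top');cv2.imwrite('pics/o6.png',ortho(c,.50,.69,.12,.37,.04,3000))
E
```

```text
time: 16.4
ee_pos: [0.5456, 0.2682, 0.032]
eef_rot: [0.009, 1.0, -0.0, -0.002]
ft_force: [-6.2, -0.5, 3.4]
width: 0.0003
grip_force: 3.5
time: 16.7
ee_pos: [0.546, 0.2683, 0.0316]
eef_rot: [0.008, 1.0, -0.001, -0.005]
ft_force: [-23.2, -3.5, 15.2]
width: 0.0005
grip_force: 11.5
```

View pics/o6.png

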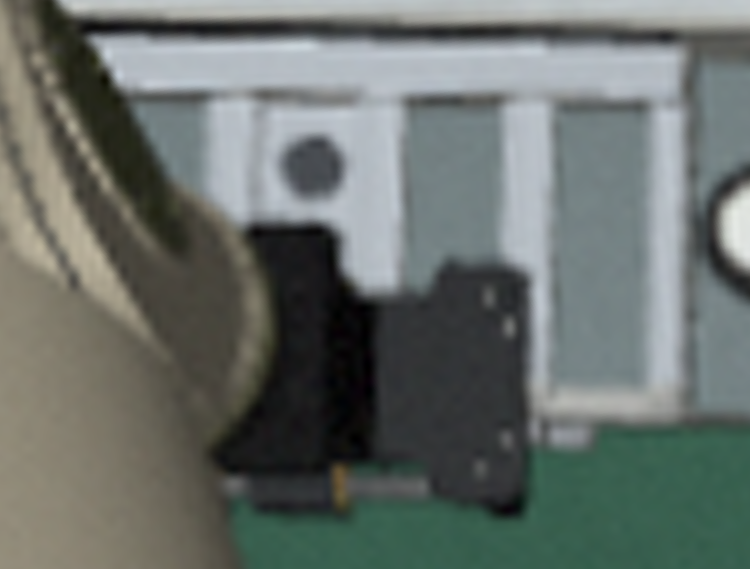

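The crop shows the carrier against the end stop (front edge at v≈105) with 23 N of contact at tray x≈-67.6, which is home. Retreating and looking for the next one.

```bash
python3 -m crank '0.06 0 0 0 -1;0.14 0 0 0 -1;0 0 -0.2 0 -0.5;0 0 -0.2 0 0.4;0 -0.22 0 0 0.4;0 -0.22 0 0 0.4;0 -0.22 0 0 0.4;0 -0.22 0 0 0.4;0 -0.22 0 0 0.4;0 -0.22 0 0 0.4' 50; python3 -m crank '0 -0.22 0 0.04 0.4;0 -0.22 0 0.04 0.4;0 -0.22 0 0.046 0.4;0 0 0 0 0.4;0 0 0 0 0.4'
python3 - <<'E'
from h import *
t=cams.camera('top')
for p in plates(t):
    if 30<p[3]<52 and p[2]>95:
        print(p)
        if 38<p[3]<46:
            a=np.radians(p[5]);g=[p[0]-.037*np.cos(a),p[1]-.037*np.sin(a)];plan([*g,.003],90+p[5])
E
```

```text
time: 17.75
ee_pos: [0.5064, 0.003, 0.1127]
eef_rot: [0.009, 1.0, 0.0, 0.001]
ft_force: [1.4, 0.3, 0.1]
width: 0.0555
grip_force: 0.0
time: 18.25
ee_pos: [0.4957, -0.1276, 0.1124]
eef_rot: [0.109, 0.994, 0.0, 0.0]
ft_force: [-0.4, 0.4, -0.0]
width: 0.0609
grip_force: 0.0
(0.4789, -0.3752, 101.9, 41.6, 4012, np.float32(-12.7))
t 18.3 pos [ 0.496  -0.1262  0.1124] ang 77.64 tilt 0.04 | turn 0.004 shift [-0.005 -1.234  0.546] n 5.4 j7 1.6
(0.5761, -0.0654, 163.3, 42.7, 3521, np.float32(-3.2))
t 18.3 pos [ 0.496  -0.1262  0.1124] ang 77.64 tilt 0.04 | turn -0.102 shift [-0.198  0.326  0.547] n 2.7 j7 1.6
(0.6113, -0.3899, 102.7, 41.6, 4043, np.float32(-8.5))
t 18.3 pos [ 0.496  -0.1262  0.1124] ang 77.64 tilt 0.04 | turn -0.043 shift [-0.58  -1.219  0.546] n 5.8 j7 1.6
(0.6119, -0.2724, 103.0, 34.4, 3251, np.float32(11.2))
```

```bash
python3 -m crank '0 -0.2 0 0 0.4;0 -0.24 0 0 0.4;0 -0.24 0 0 0.4;0 -0.24 0 0 0.4;0 -0.2 0 0 0.4;-0.005 -0.11 0.1 0 0.4;0 0 0.1 0 0.4;0 0 0 0 0.4;0 0 0 0 0.4'
python3 - <<'E'
from h import *
p=(0.4789, -0.3752,-12.6);a=np.radians(p[2]);g=[p[0]-.037*np.cos(a),p[1]-.037*np.sin(a)];plan([*g,.003],90+p[2])
E
```

```text
time: 19.2
ee_pos: [0.445, -0.3657, 0.0724]
eef_rot: [0.107, 0.994, 0.0, -0.0]
ft_force: [0.6, -0.4, 1.0]
width: 0.0608
grip_force: 0.0
t 19.2 pos [ 0.445  -0.3657  0.0724] ang 77.76 tilt 0.05 | turn 0.004 shift [ 0.009 -0.01   0.347] n 1.4 j7 2.17
```

```bash
python3 -m crank '0.009 -0.01 0.15 0 0.4;0 0 0.15 0 0.4;0 0 0.047 0 0.4;0 0 0 0 0.4;0 0 0 0 -0.3;0 0 0 0 -0.3;0 0 0 0 -0.3;0 0 0 0 -0.3; 0 0 0 0 -0.3' 50; python3 -m crank '0 0 -0.1 0 -0.3;0 0 -0.2 0 -0.3;0 0.05 0 -0.065 -0.3;0 0.15 0 -0.065 -0.3;0 0 0 0 -0.3;0 0 0 0 -0.3'
python3 - <<'E'
from h import *
plan(tray(-.165,-.0245,.035),89)
E
```

```text
time: 20.1
ee_pos: [0.4424, -0.3689, 0.0038]
eef_rot: [0.108, 0.994, 0.0, 0.001]
ft_force: [-0.8, 1.7, 7.2]
width: 0.039
grip_force: 49.9
time: 20.7
ee_pos: [0.4476, -0.3288, 0.0631]
eef_rot: [0.006, 1.0, 0.0, 0.0]
ft_force: [-0.5, -1.4, -1.7]
width: 0.0388
grip_force: 49.9
t 20.7 pos [ 0.4476 -0.3288  0.0631] ang 89.32 tilt 0.02 | turn 0.004 shift [0.043 2.748 0.141] n 11.0 j7 2.29
```

```bash
python3 -m crank '0 0.1 0 0.004 -0.3; 0 0.2 0 0 -0.3;0 0.2 0 0 -0.3;0 0.2 0 0 -0.3;0 0.2 0 0 -0.3;0 0.2 0 0 -0.3;0 0.2 0 0 -0.3;0 0.2 0 0 -0.3;0 0.2 0 0 -0.3;0 0.2 0 0 -0.3'; python3 -m crank '0 0.2 0 0 -0.3;0 0.2 0 0 -0.3;0 0.2 0 0 -0.3;0.04 0.15 0 0 -0.3;0 0.1 0 0 -0.3;0 0.05 0.06 0 -0.3;0 0 0 0 -0.3;0 0 0 0 -0.3;0 0 0 0 -0.3'
python3 - <<'E'
from h import *
print(read_state()['width'])
plan(tray(-.165,-.0245,.035),89)
E
```

```text
time: 21.7
ee_pos: [0.4545, 0.0513, 0.0631]
eef_rot: [0.011, 1.0, -0.0, 0.0]
ft_force: [0.9, 0.1, -1.3]
width: 0.0387
grip_force: 49.9
time: 22.6
ee_pos: [0.45, 0.2291, 0.0508]
eef_rot: [0.01, 1.0, -0.0, -0.0]
ft_force: [0.8, 0.9, -0.5]
width: 0.0385
grip_force: 49.9
0.03854105500628833
t 22.6 pos [0.45   0.2291 0.0508] ang 88.81 tilt 0.04 | turn -0.002 shift [ 0.006 -0.041  0.079] n 0.4 j7 1.03
```

```bash
python3 -m crank '0.006 -0.041 0.079 0 -0.3;0 0 0 0 -0.3;0 0 0 0 -0.3;0 0 0 0 -0.3'
python3 - <<'E'
from h import *
plan(tray(-.165,-.0245,.035),89)
c=cams.camera('top');o=ortho(c,.48,.60,.14,.26,.040,2000).min(2).astype(int)
for x in(.51,.52,.527):
    r=o[int((.6-x)*2000)];k=np.where(r>120)[0];print(x,.26-k.min()/2000,.26-k.max()/2000,len(k)/2)
print('expected y at x=.52',tray(-.094,-.0245,0)[1])
E
```

```text
time: 23.0
ee_pos: [0.4487, 0.2228, 0.0359]
eef_rot: [0.009, 1.0, 0.0, 0.0]
ft_force: [0.7, -0.2, -1.0]
width: 0.0392
grip_force: 49.9
t 23.0 pos [0.4487 0.2228 0.0359] ang 88.92 tilt 0.06 | turn -0.001 shift [ 0.    -0.01   0.004] n 0.0 j7 1.04
0.51 0.24200000000000002 0.202 20.5
0.52 0.24200000000000002 0.202 25.5
0.527 0.2425 0.202 41.0
expected y at x=.52 0.21964425767377305
```

```bash
python3 -m crank '0 -0.011 0.003 0 -0.3;0 0 0 0 -0.3;-0.05 0 0 0 -0.3;-0.05 0 0 0 -0.3;-0.05 0 0 0 -0.3;0 0 0 0 -0.3' 50;python3 -m crank '-0.05 0 0 0 -0.3;-0.05 0 0 0 -0.3;-0.05 0 0 0 -0.3;0 0 0 0 -0.3'
python3 - <<'E'
from h import *
plan(tray(-.082,-.0245,.035),89)
E
```

```text
time: 23.65
ee_pos: [0.4799, 0.2196, 0.0346]
eef_rot: [0.01, 1.0, 0.0, 0.001]
ft_force: [0.9, -0.1, -1.0]
width: 0.0383
grip_force: 49.9
time: 24.05
ee_pos: [0.5097, 0.2191, 0.0346]
eef_rot: [0.01, 1.0, 0.0, 0.0]
ft_force: [-0.3, -0.1, -0.6]
width: 0.0387
grip_force: 49.9
t 24.05 pos [0.5097 0.2191 0.0346] ang 88.89 tilt 0.06 | turn -0.001 shift [-0.109  0.004 -0.002] n 0.4 j7 1.13
```

```bash
python3 -m crank '-0.05 0 0 0 -0.3;-0.05 0 0 0 -0.3;0 0 0 0 -0.3;0 0 0 0 0.15;0 0 0 0 0.15;0.1 0 0 0 0.15;0.1 0 0 0 0.15;0 0 0 0 -1;0 0 0 0 -1;0 0 0 0 -1' 50; python3 -m crank '0 0 0.011 0 -1;0 0 0 0 -1;0 0 0 0 -1;-0.06 0 0 0 -1;-0.06 0 0 0 -1;-0.05 0 0 0 -1;-0.05 0 0 0 -1;-0.03 0 0 0 -1;-0.02 0 0 0 -1;0 0 0 0 -1' 10
python3 - <<'E'
from h import *
plan(tray(-.0675,-.0245,.0325),89)
E
```

```text
time: 25.05
ee_pos: [0.4889, 0.2198, 0.0349]
eef_rot: [0.009, 1.0, 0.0, 0.0]
ft_force: [0.3, -1.0, 0.1]
width: 0.0335
grip_force: 0.0
time: 26.05
ee_pos: [0.5427, 0.2185, 0.0323]
eef_rot: [0.009, 1.0, -0.0, 0.0]
ft_force: [0.5, 0.1, 0.5]
width: 0.0003
grip_force: 0.0
t 26.05 pos [0.5427 0.2185 0.0323] ang 88.93 tilt 0.02 | turn -0.001 shift [-0.017  0.004 -0.001] n 0.1 j7 1.16
```

```bash
python3 -m crank '-0.018 0 0 0 -1;0 0 0 0 -1;0 0 0 0 -1'; python3 -m crank '-0.008 0 0 0 -1;0 0 0 0 -1;0 0 0 0 -1'
```

```text
time: 26.35
ee_pos: [0.5448, 0.2186, 0.032]
eef_rot: [0.009, 1.0, -0.0, -0.001]
ft_force: [-4.6, 0.1, 1.6]
width: 0.0009
grip_force: 2.4
time: 26.65
ee_pos: [0.545, 0.2186, 0.0319]
eef_rot: [0.009, 1.0, -0.0, -0.002]
ft_force: [-11.4, -1.3, 5.9]
width: 0.0002
grip_force: 5.8
```

```bash
python3 -m crank '0.06 0 0 0 -1;0.1 0 0 0 -1;0 0 -0.2 0 -0.5;0 0 -0.2 0 0.4;0 -0.22 0 0 0.4;0 -0.22 0 0 0.4;0 -0.22 0 0 0.4;0 -0.22 0 0 0.4;0 -0.22 0 0 0.4;0 -0.22 0 0 0.4' 50; python3 -m crank '0 -0.22 0 0.02 0.4;0 -0.22 0 0.03 0.4;0 -0.22 0 0.03 0.4;0 0 0 0 0.4;0 0 0 0 0.4'
python3 - <<'E'
from h import *
t=cams.camera('top')
for p in plates(t):
    if 30<p[3]<52 and p[2]>95:
        print(p)
        if 38<p[3]<46:
            a=np.radians(p[5]);g=[p[0]-.037*np.cos(a),p[1]-.037*np.sin(a)];print(np.round(g,4));plan([*g,.003],90+p[5])
E
```

```text
time: 27.65
ee_pos: [0.5105, -0.0465, 0.1128]
eef_rot: [0.009, 1.0, 0.0, 0.001]
ft_force: [-0.1, 1.1, -0.4]
width: 0.0559
grip_force: 0.0
time: 28.15
ee_pos: [0.5031, -0.1774, 0.1125]
eef_rot: [0.073, 0.997, -0.0, 0.001]
ft_force: [-0.1, 1.8, 0.6]
width: 0.0608
grip_force: 0.0
(0.6063, -0.0706, 102.3, 49.7, 4516, np.float32(-3.2))
(0.6113, -0.39, 102.7, 41.6, 4042, np.float32(-8.3))
[ 0.5747 -0.3847]
t 28.2 pos [ 0.5034 -0.1759  0.1124] ang 81.77 tilt 0.05 | turn 0.001 shift [-0.503 -0.982  0.547] n 4.9 j7 1.78
```

```bash
python3 -m crank '-0.1 -0.2 0 0 0.4;-0.1 -0.2 0 0 0.4;-0.1 -0.2 0 0 0.4;-0.1 -0.2 0 0 0.4;-0.1 -0.18 0.1 0 0.4;0 0 0.1 0 0.4;0 0 0 0 0.4;0 0 0 0 0.4'
python3 - <<'E'
from h import *
plan([.5747,-.3847,.003],81.7)
E
```

```text
time: 29.0
ee_pos: [0.575, -0.3826, 0.0724]
eef_rot: [0.071, 0.997, 0.001, -0.0]
ft_force: [-1.2, 1.3, 0.7]
width: 0.0609
grip_force: 0.0
t 29.0 pos [ 0.575  -0.3826  0.0724] ang 81.89 tilt 0.08 | turn 0.002 shift [-0.    -0.011  0.347] n 1.4 j7 2.16
```

```bash
python3 -m crank '0 -0.01 0.15 0 0.4;0 0 0.15 0 0.4;0 0 0.045 0 0.4;0 0 0 0 0.4;0 0 0 0 -0.3;0 0 0 0 -0.3;0 0 0 0 -0.3;0 0 0 0 -0.3; 0 0 0 0 -0.3' 50; python3 -m crank '0 0 -0.1 0 -0.3;0 0 -0.2 0 -0.3;0.2 0 0 -0.04 -0.3;0.2 0 0 -0.04 -0.3;0.2 0 0 0 -0.3;0 0 0 0 -0.3;0 0 0 0 -0.3'
python3 - <<'E'
from h import *
plan(tray(-.165,-.0735,.035),89)
E
```

```text
time: 29.9
ee_pos: [0.5744, -0.3869, 0.0044]
eef_rot: [0.072, 0.997, -0.0, 0.001]
ft_force: [-0.6, 1.2, 6.9]
width: 0.039
grip_force: 49.9
time: 30.6
ee_pos: [0.4538, -0.3772, 0.0637]
eef_rot: [0.01, 1.0, 0.0, 0.0]
ft_force: [1.3, -0.3, -0.1]
width: 0.0386
grip_force: 49.9
t 30.6 pos [ 0.4538 -0.3772  0.0637] ang 88.87 tilt 0.05 | turn -0.001 shift [0.079 2.745 0.144] n 11.0 j7 2.35
```

```bash
python3 -m crank '0 0.1 0 0 -0.3; 0 0.2 0 0 -0.3;0 0.2 0 0 -0.3;0 0.2 0 0 -0.3;0 0.2 0 0 -0.3;0 0.2 0 0 -0.3;0 0.2 0 0 -0.3;0 0.2 0 0 -0.3;0 0.2 0 0 -0.3;0 0.2 0 0 -0.3'; python3 -m crank '0 0.2 0 0 -0.3;0 0.2 0 0 -0.3;0.03 0.2 0 0 -0.3;0.03 0.15 0 0 -0.3;0 0.1 0 0 -0.3;0 0 0.06 0 -0.3;0 0 0 0 -0.3;0 0 0 0 -0.3;0 0 0 0 -0.3'
python3 - <<'E'
from h import *
print(read_state()['width'])
plan(tray(-.165,-.0735,.036),89)
E
```

```text
time: 31.6
ee_pos: [0.4622, 0.0054, 0.0638]
eef_rot: [0.009, 1.0, 0.0, 0.001]
ft_force: [0.7, 0.5, -0.5]
width: 0.039
grip_force: 49.9
time: 32.5
ee_pos: [0.4528, 0.1723, 0.0515]
eef_rot: [0.01, 1.0, -0.0, 0.0]
ft_force: [0.3, -0.9, -0.3]
width: 0.0388
grip_force: 49.9
0.03884689846047142
t 32.5 pos [0.4528 0.1723 0.0515] ang 88.87 tilt 0.01 | turn -0.001 shift [ 0.025 -0.002  0.077] n 0.3 j7 1.13
```

```bash
python3 -m crank '0.025 -0.002 0.076 0 -0.3;0 0 0 0 -0.3;0 0 0 0 -0.3;0 0 0 0 -0.3'
python3 - <<'E'
from h import *
plan(tray(-.165,-.0735,.036),89)
c=cams.camera('top');o=ortho(c,.48,.60,.09,.21,.041,2000).min(2).astype(int)
for x in(.51,.52,.527):
    r=o[int((.6-x)*2000)];k=np.where(r>120)[0];print(x,.21-k.min()/2000,.21-k.max()/2000,len(k)/2)
print('expected y at x=.52',tray(-.094,-.0735,0)[1])
E
```

```text
time: 32.9
ee_pos: [0.4481, 0.1727, 0.0369]
eef_rot: [0.009, 1.0, 0.0, 0.0]
ft_force: [-0.6, 0.3, -0.7]
width: 0.0386
grip_force: 49.9
t 32.9 pos [0.4481 0.1727 0.0369] ang 88.92 tilt 0.06 | turn -0.001 shift [ 0.002 -0.004  0.004] n 0.0 j7 1.13
0.51 0.192 0.152 21.0
0.52 0.1925 0.152 27.5
0.527 0.193 0.1525 41.0
expected y at x=.52 0.1706517206111099
```

```bash
python3 -m crank '0 -0.007 0.005 0 -0.3;0 0 0 0 -0.3;-0.05 0 0 0 -0.3;-0.05 0 0 0 -0.3;-0.05 0 0 0 -0.3;0 0 0 0 -0.3' 50;python3 -m crank '-0.05 0 0 0 -0.3;-0.05 0 0 0 -0.3;-0.05 0 0 0 -0.3;0 0 0 0 -0.3'
python3 - <<'E'
from h import *
plan(tray(-.082,-.0735,.036),89)
E
```

```text
time: 33.55
ee_pos: [0.4792, 0.1705, 0.0352]
eef_rot: [0.01, 1.0, -0.0, 0.001]
ft_force: [0.5, -0.3, -0.6]
width: 0.0384
grip_force: 49.9
time: 33.95
ee_pos: [0.509, 0.1701, 0.0353]
eef_rot: [0.01, 1.0, 0.0, 0.001]
ft_force: [0.4, -1.7, -0.7]
width: 0.0385
grip_force: 49.9
t 33.95 pos [0.509  0.1701 0.0353] ang 88.91 tilt 0.07 | turn -0.001 shift [-0.108  0.003 -0.004] n 0.4 j7 1.2
```

```bash
python3 -m crank '-0.05 0 0 0 -0.3;-0.05 0 0 0 -0.3;0 0 0 0 -0.3;0 0 0 0 0.15;0 0 0 0 0.15;0.1 0 0 0 0.15;0.1 0 0 0 0.15;0 0 0 0 -1;0 0 0 0 -1;0 0 0 0 -1' 50; python3 -m crank '0 0 0.014 0 -1;0 0 0 0 -1;0 0 0 0 -1;-0.06 0 0 0 -1;-0.06 0 0 0 -1;-0.05 0 0 0 -1;-0.05 0 0 0 -1;-0.03 0 0 0 -1;-0.02 0 0 0 -1;0 0 0 0 -1' 10; python3 -m crank '-0.018 0 0 0 -1;0 0 0 0 -1;0 0 0 0 -1'
python3 - <<'E'
from h import *
plan(tray(-.0675,-.0735,.0325),89)
E
```

```text
time: 34.95
ee_pos: [0.4881, 0.1708, 0.0354]
eef_rot: [0.009, 1.0, 0.0, 0.0]
ft_force: [-0.2, 0.2, -0.5]
width: 0.0332
grip_force: 0.0
time: 35.95
ee_pos: [0.5419, 0.1695, 0.0323]
eef_rot: [0.009, 1.0, -0.0, 0.0]
ft_force: [0.2, 0.5, -0.2]
width: 0.0007
grip_force: 0.0
time: 36.25
ee_pos: [0.544, 0.1696, 0.032]
eef_rot: [0.009, 1.0, -0.0, -0.001]
ft_force: [-4.6, -0.2, -0.3]
width: 0.0008
grip_force: 2.4
t 36.25 pos [0.544  0.1696 0.032 ] ang 88.96 tilt 0.1 | turn -0.0 shift [-0.006  0.003 -0.003] n 0.0 j7 1.24
```

All three are against the stop. Retreating for a check before I close the comb.

```bash
python3 -m crank '-0.008 0 0 0 -1;0 0 0 0 -1;0.06 0 0 0 -1;0.2 0 0 0 -1;0 0 -0.2 0 -0.45;0 0 -0.25 0 -0.45;0 0 -0.1 0 -0.45;0.1 -0.2 0 0 -0.45;0 -0.2 0 0 -0.45;0 -0.2 0 0 -0.45' 20
python3 - <<'E'
from h import *
t=cams.camera('top')
for p in plates(t):
    if 30<p[3]<52 and p[2]>95: print(p)
cv2.imwrite('pics/o7.png',ortho(t,.515,.715,.1,.43,.04,2400))
cv2.imwrite('pics/full7.png',t['img'])
plan(tray(-.0655,.1565,.13),89)
E
```

```text
time: 37.25
ee_pos: [0.4726, 0.0497, 0.143]
eef_rot: [0.009, 1.0, 0.0, 0.001]
ft_force: [0.7, 0.2, -0.2]
width: 0.024
grip_force: 0.0
(0.4671, -0.1804, 102.7, 34.1, 3254, np.float32(-6.3))
(0.6062, -0.0706, 102.7, 49.7, 4860, np.float32(-3.2))
(0.6118, -0.2724, 103.1, 34.3, 3256, np.float32(11.3))
t 37.3 pos [0.4726 0.0424 0.143 ] ang 88.58 tilt 0.14 | turn -0.005 shift [-0.362  1.795  0.063] n 7.3 j7 1.38
```

View pics/o7.png

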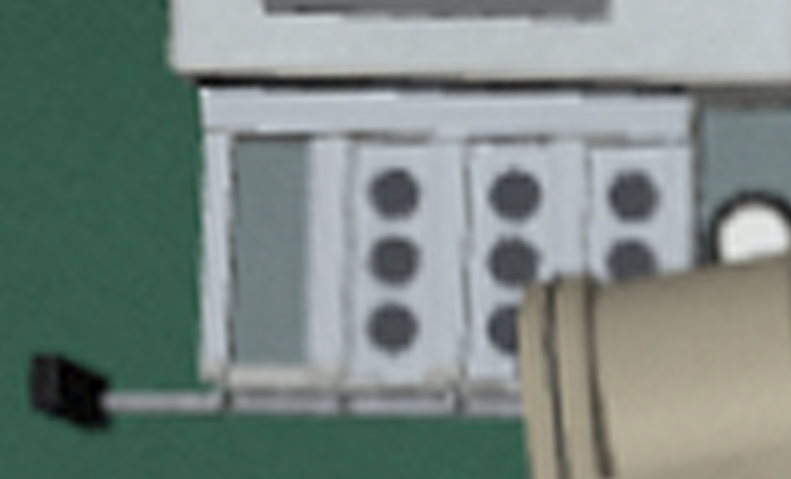

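The crop shows three carriers lined up at the same depth, samples at v≈193/260/327, tails at the mouth, and the leftmost lane empty. Only the two narrow plates and the wide one remain on the bench. Going to the tab.

```bash
python3 -m crank '-0.03 0.18 0 0 -0.45;-0.04 0.2 0 0 -0.45;-0.04 0.2 0 0 -0.45;-0.04 0.2 0 0 -0.45;-0.04 0.2 0 0 -0.45;-0.04 0.2 0 0 -0.45;-0.04 0.2 0 0 -0.45;-0.04 0.2 0 0 -0.45;-0.04 0.2 0 0 -0.45;0 0 0 0 -0.45' 20; python3 -m crank '0 0 0 0 -0.45;0 0 0 0 -0.45'
python3 - <<'E'
from h import *
plan([.5518,.3998,.050],89)
E
```

```text
time: 38.3
ee_pos: [0.5473, 0.4122, 0.1413]
eef_rot: [0.006, 1.0, 0.001, -0.0]
ft_force: [-1.3, 0.0, -0.3]
width: 0.0239
grip_force: 0.0
time: 38.5
ee_pos: [0.5496, 0.4043, 0.1425]
eef_rot: [0.01, 1.0, -0.0, 0.0]
ft_force: [-0.8, 0.9, -0.9]
width: 0.0237
grip_force: 0.0
t 38.5 pos [0.5496 0.4043 0.1425] ang 88.87 tilt 0.05 | turn -0.001 shift [-0.011 -0.022  0.463] n 1.9 j7 0.89
```

```bash
python3 -m crank '-0.011 -0.022 0.1 0 -0.45;0 0 0.15 0 -0.45;0 0 0.15 0 -0.45;0 0 0.05 0 -0.45;0 0 0 0 -0.45;0 0 0 0 -1;0 0 0 0 -1;0 0 0 0 -1;0 0 0 0 -1' 20; python3 -m crank '0 -0.03 0 0 -1;0 -0.03 0 0 -1;0 -0.03 0 0 -1;0 -0.03 0 0 -1;0 -0.005 0 0 -1;0 0 0 0 -1;0 0 0 0 -1'; python3 -m crank '0 -0.01 0 0 -1;0 0 0 0 -1;0 0 0 0 -1'
```

```text
time: 39.4
ee_pos: [0.5522, 0.3998, 0.0542]
eef_rot: [0.01, 1.0, -0.0, 0.001]
ft_force: [-1.4, -5.7, 6.2]
width: 0.0117
grip_force: 20.0
time: 40.1
ee_pos: [0.5518, 0.376, 0.0542]
eef_rot: [0.009, 1.0, 0.001, 0.001]
ft_force: [1.5, -0.3, 8.9]
width: 0.012
grip_force: 20.0
time: 40.4
ee_pos: [0.5517, 0.3752, 0.0542]
eef_rot: [0.009, 1.0, 0.002, 0.002]
ft_force: [2.3, 2.4, 5.7]
width: 0.0118
grip_force: 20.0
```

```bash
python3 -m crank '0 0 0 0 -0.45;0 0 0 0 -0.45;0 0 -0.2 0 -0.45;0 0 -0.25 0 -0.45;0 0 -0.05 0 -1;-0.06 -0.2 0 0 -1;-0.06 -0.24 0 0 -1;-0.06 -0.24 0 0 -1;-0.06 -0.24 0 0 -1;-0.06 -0.24 0 0 -1' 20; python3 -m crank '0 -0.14 0 0 -1;0 0 0 0 -1;0 0 0 0 -1;0 0 0 0 -1'
python3 - <<'E'
from h import *
plan(tray(0,-.128,.06),89)
t=cams.camera('top');cv2.imwrite('pics/o8.png',ortho(t,.515,.715,.1,.43,.04,2400))
E
```

```text
time: 41.4
ee_pos: [0.6059, 0.1387, 0.1519]
eef_rot: [0.009, 1.0, -0.0, -0.001]
ft_force: [1.9, -0.2, 0.6]
width: 0.0006
grip_force: 0.0
time: 41.8
ee_pos: [0.6053, 0.1147, 0.152]
eef_rot: [0.008, 1.0, 0.0, -0.0]
ft_force: [-0.1, -0.2, -0.3]
width: 0.0002
grip_force: 0.0
t 41.8 pos [0.6053 0.1147 0.152 ] ang 89.07 tilt 0.06 | turn 0.001 shift [-0.033 -0.001  0.46 ] n 1.8 j7 1.36
```

View pics/o8.png

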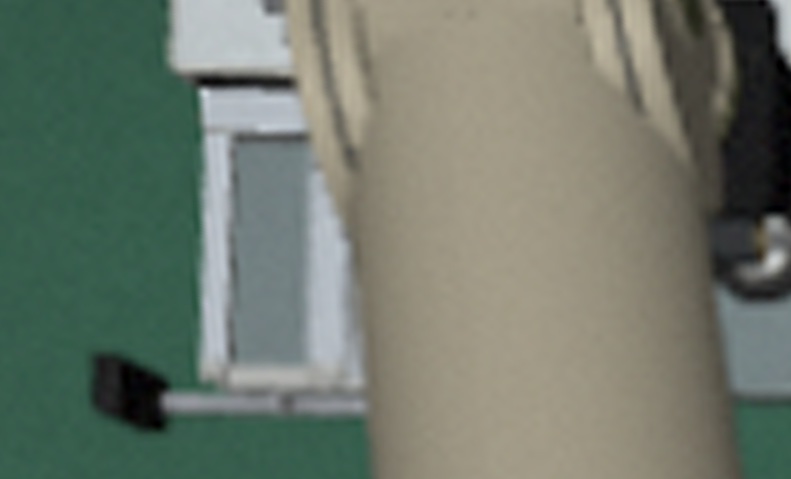

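The crop shows the tab shifted right by about 60 px (25 mm) and the pin at (287,400) in the middle of the empty lane's mouth, so the comb is shut. Pressing start.

```bash
python3 -m crank '-0.033 -0.001 0.15 0 -1;0 0 0.15 0 -1;0 0 0.13 0 -1;0 0 0 0 -1;0 0 0 0 -1'; python3 -m crank '0 0 0.03 0 -1;0 0 0 0 -1;0 0 0 0 -1'; python3 -m crank '0 0 0.03 0 -1;0 0 0 0 -1;0 0 0 0 -1'
```

```text
time: 42.35
ee_pos: [0.6123, 0.1137, 0.0667]
eef_rot: [0.008, 1.0, 0.0, -0.0]
ft_force: [-0.3, 0.0, 0.7]
width: 0.0001
grip_force: 0.0
time: 42.65
ee_pos: [0.6127, 0.113, 0.0611]
eef_rot: [0.009, 1.0, 0.0, 0.0]
ft_force: [0.4, -0.4, -0.3]
width: 0.0006
grip_force: 0.0
time: 42.95
ee_pos: [0.6122, 0.1127, 0.0542]
eef_rot: [0.009, 1.0, 0.0, -0.0]
ft_force: [0.2, 0.3, 0.6]
width: 0.0003
grip_force: 0.0
```

```bash
for k in 1; do python3 -m crank '0 0 0.02 0 -1;0 0 0 0 -1;0 0 0 0 -1'; python3 -m crank '0 0 0.02 0 -1;0 0 0 0 -1;0 0 0 0 -1';python3 -m crank '0 0 0.015 0 -1;0 0 0 0 -1;0 0 0 0 -1'; done
```

```text
time: 43.25
ee_pos: [0.6126, 0.1128, 0.0505]
eef_rot: [0.009, 1.0, 0.0, 0.0]
ft_force: [0.6, -0.4, 2.2]
width: 0.0004
grip_force: 1.2
time: 43.55
ee_pos: [0.6127, 0.1128, 0.0466]
eef_rot: [0.009, 1.0, 0.0, 0.0]
ft_force: [0.4, 0.0, 5.1]
width: 0.0005
grip_force: 2.4
time: 43.85
ee_pos: [0.613, 0.1128, 0.0461]
eef_rot: [0.009, 1.0, 0.001, 0.001]
ft_force: [-11.3, -1.6, 28.1]
width: 0.0001
grip_force: 14.0
```

The button bottomed out: 28 N at z=0.046, from first contact at about 0.051. Retreating, then a last look.

```bash
python3 -m crank '0 0 -0.1 0 -1;0 0 -0.25 0 -1;0 0 -0.25 0 -1;0.1 -0.2 0 0 -1;0.2 -0.1 0 0 -1;0.2 -0.1 0 0 -1;0.1 -0.2 0 0 -1;0 -0.2 0 0 -1;0 0 0 0 -1;0 0 0 0 -1'
python3 - <<'E'
from h import *
t=cams.camera('top');cv2.imwrite('pics/o9.png',ortho(t,.515,.715,.1,.43,.04,2400))
for p in plates(t):
    if 30<p[3]<52 and p[2]>95: print(p)
E
```

```text
time: 44.85
ee_pos: [0.4892, -0.0456, 0.1631]
eef_rot: [0.01, 1.0, 0.0, -0.0]
ft_force: [0.3, 0.5, 0.2]
width: 0.0004
grip_force: 0.0
(0.467, -0.1806, 102.2, 34.0, 3249, np.float32(-5.9))
(0.6118, -0.2724, 103.1, 34.3, 3252, np.float32(11.3))
```

View pics/o9.png

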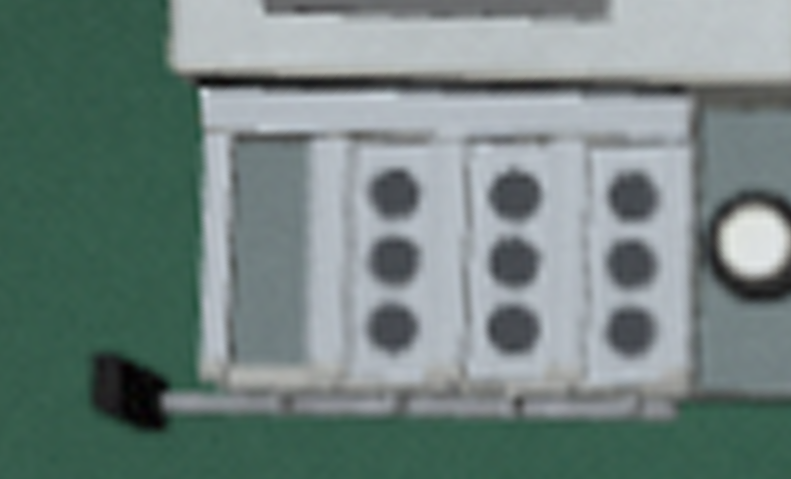

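The crop shows three carriers home (samples at v≈193/262/328) and the pins at u≈287/402/518/640 in the middle of the mouths. Handing in.

```bash
python3 -c "
from bench import workorder
print(workorder.close_job())"
```

```text
the job is handed in; nothing more can be done
None
```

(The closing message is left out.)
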